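# Find the flat dressing slab with a straightedge

## Task

One of the two steel slabs on the board is flat, the other is worn away towards both ends so that a straightedge rocks on it. Take the straightedge by its handle, lay it lengthwise along the middle of a slab, let go and press gently on the blade near its left end and then near its right end to feel whether it rocks; if it does, try the other slab. Finish with the straightedge proved on the flat slab in this way (left end, then right end) and left lying there, without pressing hard and without disturbing the other things on the bench.

Things in the scene. Friction and masses are not known exactly. Their poses are not given: they have to be found in the camera images.
- board: Wooden board, 290 x 270 mm, 26 mm thick, fixed on the bench, carrying the two slabs. Origin at the centre of its underside on the bench; x points away from the robot (turned by at most 0.3 rad), y to the robot's left, z up.
- near_slab (a point): Middle of the nearer steel slab, 65 mm to -x of the board's centre, 47 mm above the bench; axes as the board's. Slab: fixed, 100 mm along x, 220 mm along y; the middle of its upper face is 40 to 54 mm above the bench (hidden, differs per slab). By equal chance this slab or the other is the flat, level one.
- far_slab (a point): The same for the farther slab, 65 mm to +x of the board's centre; 30 mm gap between the slabs. The worn slab (either one) has a level ridge across its middle (y = 0, along x), from which the face slopes down at 0.036 rad to each end: there a straightedge tips to one side and, 85 mm from its middle, an end can be pushed 3 mm below level.
- blade: Straightedge's blade: aluminium bar 200 mm long (y), 30 wide (x), 14 thick, 65 mm of flat top free at each side of the handle. Origin: centre of underside. Whole tool 0.2 to 0.45 kg, balanced at its middle. Starts flat on the bench right of the board. Press with 5 to 15 N; over 35 N mars it. May lie either way round: left means the robot's left (board's +y) as it lies on the slab.
- handle (a point): Centre of the straightedge's wooden handle, half-way up: a rounded block 22 mm wide (x), 70 mm long (y), 52 mm high, standing on the middle of the blade (from 14 to 66 mm above the underside). This point is 40 mm above the blade's underside. Grip it across the 22 mm, from above; the blade sticks out 4 mm beyond it on each side.
- underside (a point): Centre of the blade's underside; y along the blade, x across it, z up.
- mallet: Bystander: hammer lying on the bench at the far right. Leave alone.
- rivet_jar: Bystander: glass jar, 60 mm across, 90 mm high, on the bench at the left. Leave alone.
- wax_tin: Bystander: flat round tin, 82 mm across, 35 mm high, on the bench at the left. Leave alone.
Things that resemble listed ones, but are neither listed nor needed, are in the scene too. Of the things like the part that bears blade, leave any that is turquoise; of the rest the smaller one is meant.

How it is judged:
By the outcome, as a careful person would: the job done as asked, in the order asked, and still so for the second after the job is handed in, with the robot touching nothing.
It also fails if it takes over 72 s, if anything falls off the work surface, if the arm or the gripper's body presses on something with over 40 N, if the wrist force passes 120 N, or if a joint passes its speed limit or range.

## Robot

A 6-joint arm with a two-finger parallel gripper is mounted at the origin on the work surface. World frame = base frame: x ahead of the robot, y to its left, z up, the work surface at z = 0. Lengths are in mm, angles in rad, forces in N, time in s.
With the tool pointing down it reaches from about 350 to 875 mm from the base axis. Payload 4.2 kg.
Tool frame: the origin (TCP) lies midway between the tips of the shut fingers; the grasp point (between the pads) lies 19 mm behind it; z points along the fingers, y is the line along which they close (so a half turn about z gives the same grasp; the last joint's range is limited). The gripper opens to 85 mm and grips with 20 to 120 N. Pads are 22 mm wide; open, the fingers measure 114 mm over their backs; the gripper's body (76 mm by 85 mm) begins 54 mm behind the grasp point. The pads swing forward as they close: fully open they stand 13 mm farther back than shut.
Start: joints at [1.593, 0.385, 0.008, 0, -1.194, -0.259], TCP at [146.589, 607.545, 231.312] pointing down, gripper open.
Joint ranges: [-3.14, 3.14], [-1.21, 2.06], [-1.07, 1.41], [-3.16, 2.05], [-2.99, -0.16], [-3.1, 3.1]. Speed limits (rad/s): [2.79, 2.79, 3.14, 3.14, 3.14, 3.14].

## Interface

Orientations are given as a 3x3 rotation matrix whose columns are the frame's x, y, z axes.
In Python, from rig import * gives the robot as it stands.
- The arm moves only by the shell command python3 -m crank 'ROWS'. ROWS is JSON, a list of rows, each an object with "travel": the shift along the world's x, y, z scaled (see below), a list of three; "rot": the turn, a rotation vector about the world's x, y, z scaled (see below), a list of three; "claw": the opening in per cent of the stroke, from 0 (shut) to 100 (fully open). A call has 1 to 12 rows; each row shifts and turns the commanded pose from where the row before left it; what a row does not reach is not made up. The controller multiplies each number of a shift by 40 mm and each number of a turn by 0.15 rad. A row lasts 1/8 s, in which the tool goes at most 62.5 mm and 10.7 degrees, less where a joint would pass 70% of its speed; a pose out of reach is approached as far as the arm can. A call with a number of a shift or a turn outside -1 to 1 is refused whole. A call with a gripper value outside its range is refused whole. The fingers move at their own pace and stop on an object; the grip force is fixed at half the most. Time passes only in rows, so rows that do not move let the fingers close. It gives the time, the measured TCP pose, the force, the opening and the grip force at its end, in the units of the state.
- get_state(): the state, without advancing time (a new reading comes with each control period).
- read_camera(name): name is "side" or "top"; returns a dict with "image" (480x640x3 uint8, red, green, blue), "intrinsics" (3x3 intrinsics, pixels), "cam_to_world" (4x4, takes a point from camera to world coordinates). Camera axes: x right, y up, looking along -z (the intrinsics and any distortion apply to the point x, -y, -z); pixel columns grow to the right and rows downward; lengths in mm; the calibration is good to about 2 mm. A picture is of the moment at which its call begins. There is no depth.
- finish_job(): hands the job in; it is judged then, once.
The state is a dict: "clock": time; "joint_positions": joint angles; "joint_vel": joint speeds; "effort": joint torques, N m; "position": TCP position; "eef_rot": TCP orientation; "ft_force": force on the tool from outside, world axes, zero at the start; "ft_torque": the same for the moment, N m; "grip_width": finger opening in mm; "finger_force": force on a finger pad.
Only numpy, scipy, OpenCV 4.12 (cv2) and the standard library are available. Lean on these libraries where they do the work, as an engineer would, in place of code of your own. Each camera call takes 0.05 s, during which the arm holds its last target. There are 200 camera calls.

## Working session

There is one attempt and no reset: what is moved stays moved. The work goes in short steps, Python scripts to look and compute and a shell command to move; the robot and the scene stay as the last step left them, time stands still between calls to the robot, and variables do not carry over. Pictures are saved under pics/ and viewed, at most 10 in all, crops included, and the job is handed in when it is done.

```bash
mkdir -p pics; ls; python3 - <<'E'
from rig import *
import cv2, numpy as np
for n in ("top","side"):
    c=read_camera(n); cv2.imwrite(f"pics/{n}0.png",c["image"][:,:,::-1]); print(n,c["intrinsics"],np.round(c["cam_to_world"],3),[k for k in c])
s=get_state(); print(s)
E
```

```text
pics
top [[548.26274963   0.         323.23460276]
 [  0.         548.26274963 254.74511941]
 [  0.           0.           1.        ]] [[ 3.100000e-02  9.950000e-01 -9.800000e-02  3.070370e+02]
 [-1.000000e+00  3.000000e-02 -4.000000e-03 -1.002930e+02]
 [-1.000000e-03  9.900000e-02  9.950000e-01  1.626245e+03]
 [ 0.000000e+00  0.000000e+00  0.000000e+00  1.000000e+00]] ['image', 'intrinsics', 'cam_to_world']
side [[437.94742163   0.         322.69469376]
 [  0.         437.94742163 241.91904299]
 [  0.           0.           1.        ]] [[ 9.800000e-01  1.160000e-01 -1.640000e-01  2.251010e+02]
 [-2.010000e-01  6.150000e-01 -7.620000e-01 -1.105411e+03]
 [ 1.300000e-02  7.800000e-01  6.260000e-01  8.929370e+02]
 [ 0.000000e+00  0.000000e+00  0.000000e+00  1.000000e+00]] ['image', 'intrinsics', 'cam_to_world']
{'clock': 0.1, 'joint_positions': array([ 1.59262808e+00,  3.85506291e-01,  6.78716564e-03, -4.32265342e-04,
       -1.19398987e+00, -2.58606349e-01]), 'joint_vel': array([ 8.39155133e-04, -1.14116388e-03,  2.37687648e-03,  2.53541962e-03,
        4.52219676e-05,  7.80942009e-04]), 'effort': array([-6.55597923e-04, -3.93323457e+01,  1.88926739e+01,  4.19794098e+00,
       -2.63324713e-03,  1.53010554e-06]), 'position': array([146.46274262, 607.07623997, 230.32495027]), 'eef_rot': array([[ 9.72062216e-01, -2.34723070e-01, -3.60090917e-04],
       [-2.34723324e-01, -9.72060323e-01, -1.92095134e-03],
       [ 1.00861502e-04,  1.95180595e-03, -9.99998090e-01]]), 'ft_force': array([-0.2574898 , -0.11456237, -0.32223977]), 'ft_torque': array([0.06081155, 0.01099801, 0.00437004]), 'finger_force': 0.0, 'grip_width': 85.69422361707396}
```

View pics/top0.png

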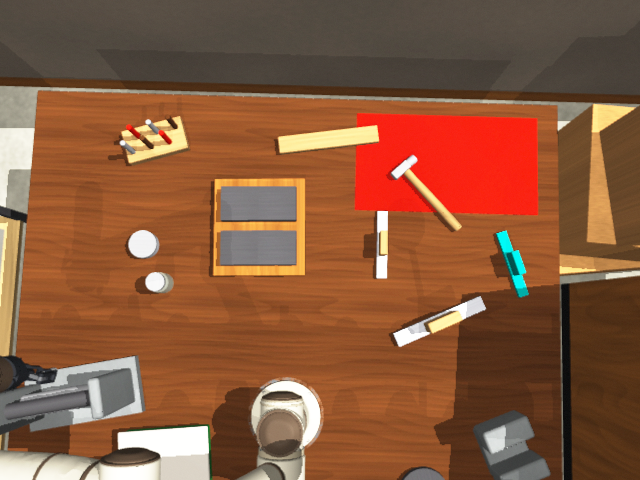

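View pics/side0.png

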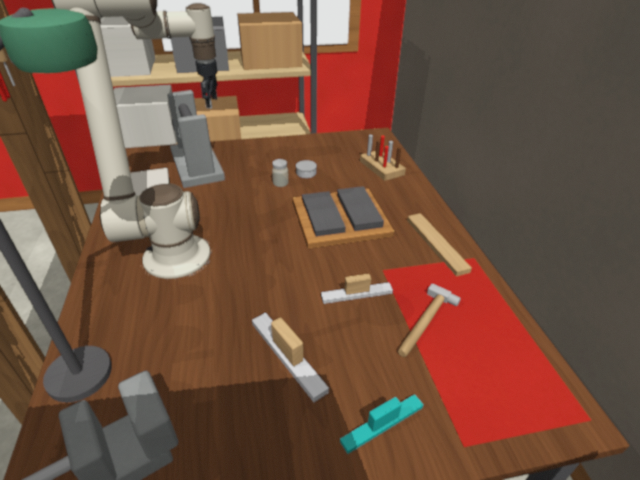

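The top view shows three straightedge-like tools. There is a white one at (382,244), a longer white one at (440,322) and a turquoise one at (512,264). I rule out turquoise, and the smaller of the other two is the one at (382,244). The board is at (258,228), the mallet at (425,190), the jar at (157,283) and the tin at (143,244). In the side view the target is at (357,290).

```bash
cat > h.py <<'E'
from rig import *
import cv2, numpy as np
def ray(c,p):
    K=c["intrinsics"];M=c["cam_to_world"]
    d=np.array([(p[0]-K[0,2])/K[0,0],-(p[1]-K[1,2])/K[1,1],-1.]);return M[:3,3],M[:3,:3]@d
def onz(c,p,z):
    o,d=ray(c,p);return o+d*(z-o[2])/d[2]
def pix(c,P):
    K=c["intrinsics"];M=c["cam_to_world"];q=M[:3,:3].T@(np.asarray(P,float)-M[:3,3]);q=q/-q[2]
    return np.array([K[0,0]*q[0]+K[0,2],-K[1,1]*q[1]+K[1,2]])
def mask(im,roi,f):
    x0,y0,x1,y1=roi;m=np.zeros(im.shape[:2],np.uint8)
    h=cv2.cvtColor(im,cv2.COLOR_RGB2HSV)[y0:y1,x0:x1].astype(int);m[y0:y1,x0:x1]=f(h[...,0],h[...,1],h[...,2])*255
    m=cv2.morphologyEx(m,cv2.MORPH_OPEN,np.ones((2,2),np.uint8))
    cs,_=cv2.findContours(m,0,2);return max(cs,key=cv2.contourArea)
def rect(c,cnt,z):
    P=np.array([onz(c,p[0],z)[:2] for p in cnt],np.float32);(x,y),wh,a=cv2.minAreaRect(P)
    return np.round([x,y,*wh,a],1)
E
python3 - <<'E'
from h import *
t=read_camera("top");s=read_camera("side")
white=lambda h,S,v:(S<50)&(v>150); tan=lambda h,S,v:(h>12)&(h<28)&(S>70)&(v>180); dark=lambda h,S,v:(S<60)&(v>50)&(v<130)
orange=lambda h,S,v:(v>150)&(S>100)|((S<60)&(v<130))
for nm,c,roi,f,z in [("blade",t,(360,200,400,290),lambda h,S,v:white(h,S,v)|tan(h,S,v),14),("handle",t,(360,200,400,290),tan,66),
 ("bigblade",t,(385,285,500,355),lambda h,S,v:white(h,S,v)|tan(h,S,v),14),
 ("far",t,(205,170,312,224),dark,47),("near",t,(205,224,312,280),dark,47),("board",t,(200,170,320,285),orange,26),
 ("bladeS",s,(310,265,400,310),lambda h,S,v:white(h,S,v),14),("handleS",s,(335,268,380,300),tan,50)]:
    k=mask(c["image"],roi,f);print(nm,cv2.boundingRect(k),rect(c,k,z))
a=cv2.resize(t["image"][190:300,190:410],None,fx=3,fy=3,interpolation=2);b=cv2.resize(s["image"][170:320,280:420],None,fx=3,fy=3,interpolation=2)
cv2.imwrite("pics/c1.png",np.vstack([a[:,:,::-1]]));
E
```

```text
blade (377, 212, 12, 67) [ 501.5 -269.6   32.3  197.7   90. ]
handle (381, 232, 8, 24) [ 499.3 -269.1   66.4   20.1    1.1]
bigblade (395, 297, 92, 51) [ 278.6 -443.2   46.4  279.5   24.9]
far (240, 188, 57, 29) [613.6  71.7  83.2 164.    2. ]
near (237, 232, 26, 29) [482.9 119.9  70.8  83.1  89.1]
board (201, 171, 120, 115) [540.7  91.2 339.3 347.9   1.7]
bladeS (323, 284, 70, 20) [ 507.3 -277.   200.1   41.7    0.6]
handleS (347, 276, 24, 7) [ 512.6 -257.5   67.5   20.5    0.8]
```

View pics/c1.png

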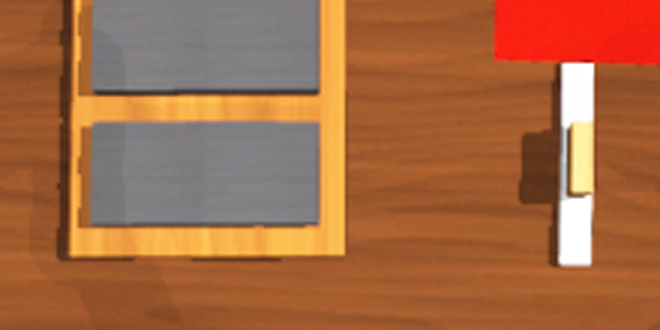

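The crop shows the chosen tool (white blade, tan handle) measuring 200 x 32 mm, which matches the description; the other white one is 280 mm long. The slabs need a better mask.

```bash
python3 - <<'E'
from h import *
t=read_camera("top");s=read_camera("side");im=t["image"]
h=cv2.cvtColor(im,cv2.COLOR_RGB2HSV)
for p in [(258,203),(225,203),(258,250),(215,250),(300,250),(258,225),(330,250)]: print(p,h[p[1],p[0]])
m=((h[...,1]<60)&(h[...,2]>30)&(h[...,2]<150)).astype(np.uint8)*255
def big(m,roi):
    x0,y0,x1,y1=roi;k=np.zeros_like(m);k[y0:y1,x0:x1]=m[y0:y1,x0:x1];cs,_=cv2.findContours(cv2.morphologyEx(k,cv2.MORPH_OPEN,np.ones((3,3),np.uint8)),0,2);return max(cs,key=cv2.contourArea)
for nm,roi in [("far",(205,170,312,226)),("near",(205,226,312,280))]:
    k=big(m,roi);print(nm,cv2.boundingRect(k),rect(t,k,47))
o=((h[...,0]<25)&(h[...,2]>170)).astype(np.uint8)*255
k=big(o|m,(200,172,320,282));print("board",cv2.boundingRect(k),rect(t,k,26))
m2=lambda h,S,v:(S<60)&(v<120)
hs=cv2.cvtColor(s["image"],cv2.COLOR_RGB2HSV);ms=((hs[...,1]<70)&(hs[...,2]>20)&(hs[...,2]<150)).astype(np.uint8)*255
for nm,roi in [("nearS",(295,185,343,240)),("farS",(340,180,385,236))]:
    k=big(ms,roi);print(nm,cv2.boundingRect(k),rect(s,k,47))
E
```

```text
(258, 203) [158   8 129]
(225, 203) [150   6 122]
(258, 250) [120   2 128]
(215, 250) [ 17 181 246]
(300, 250) [ 19 172 252]
(258, 225) [ 18 182 248]
(330, 250) [ 11 182 158]
far (221, 187, 75, 34) [608.  100.8  97.8 217.3   1.7]
near (220, 231, 76, 34) [478.8  96.2  96.3 217.2   1.7]
board (213, 178, 107, 98) [545.2  76.7 288.9 312.4   1.7]
nearS (303, 192, 40, 43) [479.9  84.8 102.1 243.1   1.9]
farS (340, 187, 43, 43) [608.7  92.4 106.3 250.    1.7]
```

```bash
R='{"travel":[0.6,-1,0],"rot":[0,0,0.15],"claw":100}'; python3 -m crank '[{"travel":[0.6,-1,0],"rot":[0,0,0.2],"claw":100},{"travel":[0.6,-1,0],"rot":[0,0,0.2],"claw":100},{"travel":[0.6,-1,0],"rot":[0,0,0.2],"claw":100},{"travel":[0.6,-1,0],"rot":[0,0,0.2],"claw":100},{"travel":[0.6,-1,0],"rot":[0,0,0.2],"claw":100},{"travel":[0.6,-1,0],"rot":[0,0,0.2],"claw":100},{"travel":[0.6,-1,0],"rot":[0,0,0.2],"claw":100},{"travel":[0.6,-1,0],"rot":[0,0,0.2],"claw":100},{"travel":[0.6,-1,0],"rot":[0,0,0],"claw":100},{"travel":[0.6,-1,0],"rot":[0,0,0],"claw":100},{"travel":[0.6,-1,0],"rot":[0,0,0],"claw":100},{"travel":[0.6,-1,0],"rot":[0,0,0],"claw":100}]'
```

```text
clock: 1.8
position: [435.2, 126.2, 231.6]
eef_rot: [[1.0, 0.003, 0.001], [0.003, -1.0, 0.0], [0.001, -0.0, -1.0]]
ft_force: [0.4, 0.3, 0.3]
grip_width: 85.7
finger_force: 0.0
```

```bash
python3 -m crank '[{"travel":[0.15,-1,0],"rot":[0,0,0],"claw":100},{"travel":[0.15,-1,0],"rot":[0,0,0],"claw":100},{"travel":[0.15,-1,0],"rot":[0,0,0],"claw":100},{"travel":[0.15,-1,0],"rot":[0,0,0],"claw":100},{"travel":[0.15,-1,0],"rot":[0,0,0],"claw":100},{"travel":[0.15,-1,0],"rot":[0,0,0],"claw":100},{"travel":[0.15,-1,0],"rot":[0,0,0],"claw":100},{"travel":[0.15,-1,0],"rot":[0,0,0],"claw":100},{"travel":[0.15,-1,0],"rot":[0,0,0],"claw":100},{"travel":[0,0,0],"rot":[0,0,0],"claw":100},{"travel":[0,0,0],"rot":[0,0,0],"claw":100}]'; python3 -c "
from h import *
s=get_state();print(s['clock'],s['joint_positions'],s['position'],s['eef_rot'])"
```

```text
clock: 3.18
position: [488.3, -232.3, 231.1]
eef_rot: [[1.0, 0.003, -0.001], [0.003, -1.0, 0.0], [-0.001, -0.0, -1.0]]
ft_force: [-0.2, 0.2, -0.1]
grip_width: 84.9
finger_force: 0.0
3.175 [-1.44136132e-01  2.42061370e-01 -1.99353457e-01 -2.92139087e-04
 -1.12993286e+00  1.71776170e+00] [ 488.29573457 -232.26748411  231.0876873 ] [[ 9.99996214e-01  2.70441626e-03 -5.07673638e-04]
 [ 2.70458940e-03 -9.99996285e-01  3.40659302e-04]
 [-5.06750467e-04 -3.42031061e-04 -9.99999813e-01]]
```

```bash
python3 -m crank '[{"travel":[0.3,-0.93,0],"rot":[0,0,0],"claw":100},{"travel":[0,0,-0.9],"rot":[0,0,0],"claw":100},{"travel":[0,0,-0.9],"rot":[0,0,0],"claw":100},{"travel":[0,0,-0.9],"rot":[0,0,0],"claw":100},{"travel":[0,0,-0.8],"rot":[0,0,0],"claw":100},{"travel":[0,0,-0.8],"rot":[0,0,0],"claw":100},{"travel":[0,0,-0.5],"rot":[0,0,0],"claw":100},{"travel":[0,0,-0.3],"rot":[0,0,0],"claw":100},{"travel":[0,0,0],"rot":[0,0,0],"claw":100},{"travel":[0,0,0],"rot":[0,0,0],"claw":100}]'
python3 - <<'E'
from h import *
t=read_camera("top");s=read_camera("side")
a=cv2.resize(s["image"][210:330,280:440],None,fx=4,fy=4,interpolation=2);cv2.imwrite("pics/g1.png",a[:,:,::-1])
E
```

```text
clock: 4.42
position: [501.4, -269.6, 28.3]
eef_rot: [[1.0, 0.004, 0.002], [0.004, -1.0, -0.001], [0.002, 0.001, -1.0]]
ft_force: [0.2, -0.2, -0.0]
grip_width: 85.5
finger_force: 0.0
```

View pics/g1.png

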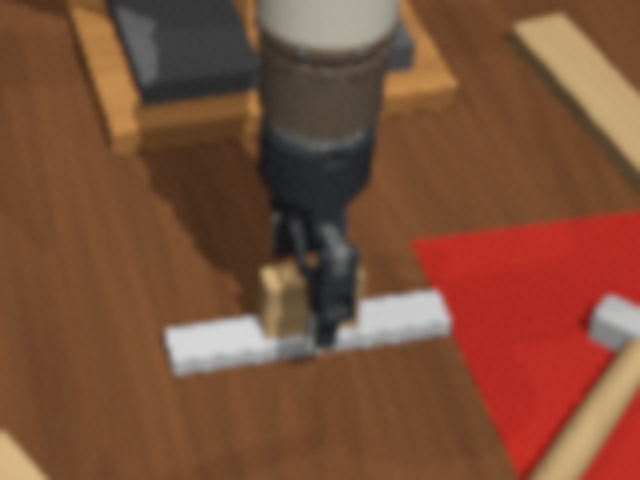

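The fingers straddle the handle at about its middle, with the handle at (310,300) in the crop. I'll close and lift.

```bash
python3 -m crank '[{"travel":[0,0,-0.1],"rot":[0,0,0],"claw":40},{"travel":[0,0,0],"rot":[0,0,0],"claw":0},{"travel":[0,0,0],"rot":[0,0,0],"claw":0},{"travel":[0,0,0],"rot":[0,0,0],"claw":0},{"travel":[0,0,0],"rot":[0,0,0],"claw":0},{"travel":[0,0,0],"rot":[0,0,0],"claw":0},{"travel":[0,0,0],"rot":[0,0,0],"claw":0},{"travel":[0,0,0],"rot":[0,0,0],"claw":0}]'
```

```text
clock: 5.52
position: [500.6, -269.6, 23.3]
eef_rot: [[1.0, 0.003, 0.0], [0.003, -1.0, 0.0], [0.0, -0.0, -1.0]]
ft_force: [0.7, 1.9, 0.2]
grip_width: 21.0
finger_force: 63.7
```

```bash
python3 -m crank '[{"travel":[0,0,0.3],"rot":[0,0,0],"claw":0},{"travel":[0,0,0.8],"rot":[0,0,0],"claw":0},{"travel":[0,0,1],"rot":[0,0,0],"claw":0},{"travel":[0,0,1],"rot":[0,0,0],"claw":0},{"travel":[0,0,0.8],"rot":[0,0,0],"claw":0},{"travel":[0,0,0.2],"rot":[0,0,0],"claw":0},{"travel":[0,0,0],"rot":[0,0,0],"claw":0},{"travel":[0,0,0],"rot":[0,0,0],"claw":0}]'
```

```text
clock: 6.52
position: [499.4, -269.2, 185.3]
eef_rot: [[1.0, 0.003, -0.004], [0.003, -1.0, 0.001], [-0.004, -0.001, -1.0]]
ft_force: [0.4, 0.2, -4.0]
grip_width: 21.5
finger_force: 63.4
```

```bash
python3 -m crank '[{"travel":[-0.05,0.8,0],"rot":[0,0,-0.93],"claw":0},{"travel":[-0.05,0.83,0],"rot":[0,0,-0.94],"claw":0},{"travel":[-0.05,0.83,0],"rot":[0,0,-0.94],"claw":0},{"travel":[-0.05,0.83,0],"rot":[0,0,-0.94],"claw":0},{"travel":[-0.05,0.83,0],"rot":[0,0,-0.94],"claw":0},{"travel":[-0.05,0.83,0],"rot":[0,0,-0.94],"claw":0},{"travel":[-0.05,0.83,0],"rot":[0,0,-0.93],"claw":0},{"travel":[-0.05,0.83,0],"rot":[0,0,-0.93],"claw":0},{"travel":[-0.05,0.83,0],"rot":[0,0,-0.93],"claw":0},{"travel":[-0.03,0.83,0],"rot":[0,0,-0.93],"claw":0},{"travel":[-0.03,0.83,0],"rot":[0,0,-0.93],"claw":0},{"travel":[0,0,0],"rot":[0,0,0],"claw":0}]'
python3 -m crank '[{"travel":[0,0,0],"rot":[0,0,0],"claw":0},{"travel":[0,0,0],"rot":[0,0,0],"claw":0}]'
```

```text
clock: 8.02
position: [479.7, 95.8, 186.0]
eef_rot: [[0.035, -0.999, -0.002], [-0.999, -0.035, -0.001], [0.001, 0.002, -1.0]]
ft_force: [-0.1, -0.4, -3.3]
grip_width: 21.6
finger_force: 63.2
clock: 8.28
position: [479.9, 93.5, 186.8]
eef_rot: [[0.031, -1.0, -0.001], [-1.0, -0.031, -0.001], [0.001, 0.001, -1.0]]
ft_force: [-0.3, 0.2, -3.7]
grip_width: 20.9
finger_force: 63.2
```

```bash
python3 -m crank '[{"travel":[0,0.03,-0.6],"rot":[0,0,0],"claw":0},{"travel":[0,0.02,-0.8],"rot":[0,0,0],"claw":0},{"travel":[0,0,-0.8],"rot":[0,0,0],"claw":0},{"travel":[0,0,-0.4],"rot":[0,0,0],"claw":0},{"travel":[0,0,0],"rot":[0,0,0],"claw":0},{"travel":[0,0,0],"rot":[0,0,0],"claw":0}]'
python3 - <<'E'
from h import *
t=read_camera("top");print(get_state()['position'])
im=t["image"]
cv2.imwrite("pics/p1.png",cv2.resize(im[170:290,190:330],None,fx=4,fy=4,interpolation=2)[:,:,::-1])
s=read_camera("side")
cv2.imwrite("pics/p1s.png",cv2.resize(s["image"][140:250,270:410],None,fx=4,fy=4,interpolation=2)[:,:,::-1])
E
```

```text
clock: 9.02
position: [481.0, 96.3, 84.1]
eef_rot: [[0.032, -0.999, 0.002], [-0.999, -0.032, 0.001], [-0.0, -0.002, -1.0]]
ft_force: [0.6, 0.3, -3.5]
grip_width: 21.4
finger_force: 63.0
[481.06342261  96.42033585  84.34015915]
```

View pics/p1.png

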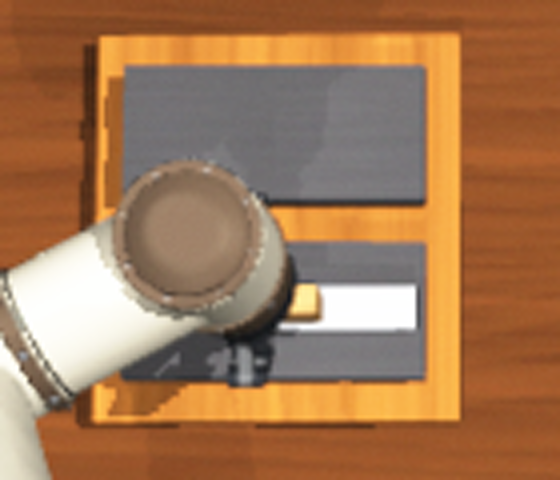

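The blade lies over the near slab, along it; its right end is at crop (415,306). I'll lower it gently.

```bash
python3 -m crank '[{"travel":[0,0,-0.1],"rot":[0,0,0],"claw":0},{"travel":[0,0,-0.05],"rot":[0,0,0],"claw":0},{"travel":[0,0,0],"rot":[0,0,0],"claw":0}]'; python3 -m crank '[{"travel":[0,0,-0.06],"rot":[0,0,0],"claw":0},{"travel":[0,0,0],"rot":[0,0,0],"claw":0}]';python3 -m crank '[{"travel":[0,0,-0.06],"rot":[0,0,0],"claw":0},{"travel":[0,0,0],"rot":[0,0,0],"claw":0}]'
```

```text
clock: 9.5
position: [480.0, 96.3, 77.2]
eef_rot: [[0.032, -0.999, -0.0], [-0.999, -0.032, -0.0], [0.0, 0.0, -1.0]]
ft_force: [-0.2, -0.3, -4.3]
grip_width: 21.6
finger_force: 63.2
clock: 9.75
position: [480.5, 96.5, 76.4]
eef_rot: [[0.033, -0.999, 0.001], [-0.999, -0.033, -0.0], [0.0, -0.001, -1.0]]
ft_force: [-2.8, 1.2, 8.0]
grip_width: 21.1
finger_force: 64.6
clock: 10.0
position: [480.5, 96.5, 76.3]
eef_rot: [[0.034, -0.999, 0.001], [-0.999, -0.034, -0.001], [0.001, -0.001, -1.0]]
ft_force: [-9.8, 1.6, 24.2]
grip_width: 21.1
finger_force: 66.9
```

```bash
python3 -m crank '[{"travel":[0,0,0.11],"rot":[0,0,0],"claw":0},{"travel":[0,0,0],"rot":[0,0,0],"claw":0}]'; python3 -m crank '[{"travel":[0,0,0],"rot":[0,0,0],"claw":60},{"travel":[0,0,0],"rot":[0,0,0],"claw":100},{"travel":[0,0,0],"rot":[0,0,0],"claw":100},{"travel":[0,0,0],"rot":[0,0,0],"claw":100},{"travel":[0,0,0],"rot":[0,0,0],"claw":100},{"travel":[0,0,0.5],"rot":[0,0,0],"claw":100},{"travel":[0,0,1],"rot":[0,0,0],"claw":100},{"travel":[0,0,1],"rot":[0,0,0],"claw":100},{"travel":[0,0,0.3],"rot":[0,0,0],"claw":0},{"travel":[0,0,0],"rot":[0,0,0],"claw":0}]'
```

```text
clock: 10.25
position: [480.4, 96.5, 77.1]
eef_rot: [[0.032, -0.999, 0.001], [-0.999, -0.032, 0.001], [-0.001, -0.001, -1.0]]
ft_force: [0.2, -0.1, -3.8]
grip_width: 21.9
finger_force: 63.2
clock: 11.5
position: [480.2, 96.5, 189.2]
eef_rot: [[0.032, -0.999, 0.001], [-0.999, -0.032, 0.001], [-0.001, -0.001, -1.0]]
ft_force: [0.0, -0.4, -0.9]
grip_width: 51.9
finger_force: 0.0
```

```bash
python3 -m crank '[{"travel":[-0.06,1,-0.4],"rot":[0,0,0],"claw":0},{"travel":[0,1,-0.8],"rot":[0,0,0],"claw":0},{"travel":[0,0,-0.9],"rot":[0,0,0],"claw":0},{"travel":[0,0,-0.4],"rot":[0,0,0],"claw":0},{"travel":[0,0,0],"rot":[0,0,0],"claw":0},{"travel":[0,0,0],"rot":[0,0,0],"claw":0}]'
python3 - <<'E'
from h import *
t=read_camera("top");s=read_camera("side")
print(onz(t,(293.75,246.5),75))
cv2.imwrite("pics/q1.png",np.vstack([cv2.resize(c["image"][y:y+75,x:x+160],None,fx=4,fy=4,interpolation=2)[:,:,::-1] for c,x,y in ((t,190,210),(s,270,170))]))
E
```

```text
clock: 12.25
position: [477.9, 176.2, 88.8]
eef_rot: [[0.032, -0.999, -0.0], [-0.999, -0.032, -0.0], [0.0, 0.0, -1.0]]
ft_force: [-0.4, -0.3, 0.6]
grip_width: -0.1
finger_force: 0.0
[481.56893568 -10.04999089  75.        ]
```

View pics/q1.png

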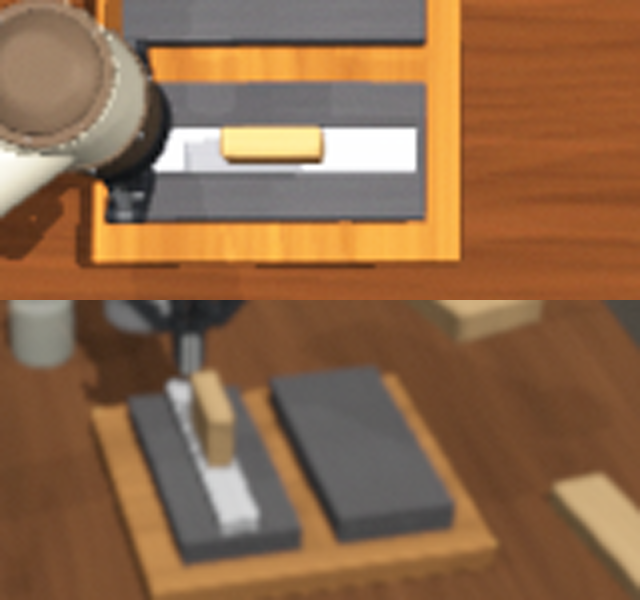

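The straightedge lies along the middle of the near slab. Its right end is at crop (415,150), and the shut fingers are above its left end. I'll press the left end now.

```bash
python3 -m crank '[{"travel":[0,0,-0.3],"rot":[0,0,0],"claw":0},{"travel":[0,0,-0.1],"rot":[0,0,0],"claw":0},{"travel":[0,0,0],"rot":[0,0,0],"claw":0}]'; for i in 1 2; do python3 -m crank '[{"travel":[0,0,-0.05],"rot":[0,0,0],"claw":0},{"travel":[0,0,0],"rot":[0,0,0],"claw":0}]' | egrep "pos|ft"; done
```

```text
clock: 12.72
position: [477.5, 176.1, 72.4]
eef_rot: [[0.032, -0.999, -0.001], [-0.999, -0.032, -0.001], [0.001, 0.001, -1.0]]
ft_force: [-0.6, 0.5, -0.9]
grip_width: -0.3
finger_force: 0.0
position: [477.8, 176.3, 70.9]
ft_force: [-0.1, 0.0, 0.2]
position: [477.8, 176.3, 68.9]
ft_force: [-1.0, -0.6, -0.3]
```

```bash
python3 -m crank '[{"travel":[0,0,-0.05],"rot":[0,0,0],"claw":0},{"travel":[0,0,0],"rot":[0,0,0],"claw":0}]' | egrep "pos|ft"; python3 -m crank '[{"travel":[0,0,-0.04],"rot":[0,0,0],"claw":0},{"travel":[0,0,0],"rot":[0,0,0],"claw":0}]' | egrep "pos|ft"
```

```text
position: [477.7, 176.3, 66.8]
ft_force: [0.1, -0.3, 0.2]
position: [477.8, 176.3, 65.2]
ft_force: [0.3, -0.7, 0.1]
```

```bash
python3 -m crank '[{"travel":[0,0,-0.04],"rot":[0,0,0],"claw":0},{"travel":[0,0,0],"rot":[0,0,0],"claw":0}]' | egrep "pos|ft"; python3 -m crank '[{"travel":[0,0,-0.03],"rot":[0,0,0],"claw":0},{"travel":[0,0,0],"rot":[0,0,0],"claw":0}]' | egrep "pos|ft"
```

```text
position: [477.9, 176.4, 64.6]
ft_force: [-2.5, -0.5, 5.8]
position: [477.9, 176.4, 64.4]
ft_force: [-6.4, -0.6, 14.0]
```

```bash
python3 -m crank '[{"travel":[0,0,0.4],"rot":[0,0,0],"claw":0},{"travel":[0,0,0.8],"rot":[0,0,0],"claw":0},{"travel":[0,0,0.8],"rot":[0,0,0],"claw":0},{"travel":[0.06,-1,0],"rot":[0,0,0],"claw":0},{"travel":[0.06,-1,0],"rot":[0,0,0],"claw":0},{"travel":[0,-1,0],"rot":[0,0,0],"claw":0},{"travel":[0,-1,0],"rot":[0,0,0],"claw":0},{"travel":[0,0,0],"rot":[0,0,0],"claw":0},{"travel":[0,0,-0.7],"rot":[0,0,0],"claw":0},{"travel":[0,0,-0.6],"rot":[0,0,0],"claw":0},{"travel":[0,0,-0.3],"rot":[0,0,0],"claw":0},{"travel":[0,0,0],"rot":[0,0,0],"claw":0}]'; for i in 1 2; do python3 -m crank '[{"travel":[0,0,-0.04],"rot":[0,0,0],"claw":0},{"travel":[0,0,0],"rot":[0,0,0],"claw":0}]' | egrep "pos|ft"; done
```

```text
clock: 15.72
position: [482.4, 16.7, 78.0]
eef_rot: [[0.033, -0.999, -0.001], [-0.999, -0.033, -0.001], [0.001, 0.001, -1.0]]
ft_force: [-0.4, 0.4, 0.4]
grip_width: -0.0
finger_force: 0.0
position: [483.1, 16.6, 77.6]
ft_force: [-0.4, -0.6, 0.1]
position: [482.6, 16.3, 75.5]
ft_force: [-0.2, -0.0, -0.4]
```

```bash
for i in 1 2 3; do python3 -m crank '[{"travel":[0,0,-0.05],"rot":[0,0,0],"claw":0},{"travel":[0,0,0],"rot":[0,0,0],"claw":0}]' | egrep "pos|ft"; done
```

```text
position: [482.5, 16.3, 73.1]
ft_force: [-0.1, -0.1, 0.9]
position: [482.5, 16.3, 71.1]
ft_force: [-0.3, 1.5, 0.4]
position: [482.5, 16.3, 69.1]
ft_force: [-0.1, 0.9, -1.0]
```

```bash
for i in 1 2; do python3 -m crank '[{"travel":[0,0,-0.05],"rot":[0,0,0],"claw":0},{"travel":[0,0,0],"rot":[0,0,0],"claw":0}]' | egrep "pos|ft"; done;  python3 -m crank '[{"travel":[0,0,-0.04],"rot":[0,0,0],"claw":0},{"travel":[0,0,0],"rot":[0,0,0],"claw":0}]' | egrep "pos|ft"; python3 - <<'E'
from h import *
s=read_camera("side");t=read_camera("top")
cv2.imwrite("pics/r1.png",np.vstack([cv2.resize(c["image"][y:y+75,x:x+160],None,fx=4,fy=4,interpolation=2)[:,:,::-1] for c,x,y in ((t,190,210),(s,270,170))]))
E
```

```text
position: [482.5, 16.3, 67.2]
ft_force: [0.2, -0.2, -0.5]
position: [482.4, 16.3, 65.1]
ft_force: [0.5, -0.2, 0.1]
position: [482.7, 16.3, 64.7]
ft_force: [-2.4, -0.6, 6.9]
```

```bash
python3 -m crank '[{"travel":[0,0,0.4],"rot":[0,0,0],"claw":0},{"travel":[0,0,0.8],"rot":[0,0,0],"claw":0},{"travel":[0,0,0.8],"rot":[0,0,0],"claw":0},{"travel":[0,0,0.4],"rot":[0,0,0],"claw":0},{"travel":[-0.04,1,0],"rot":[0,0,0],"claw":100},{"travel":[-0.04,1,0],"rot":[0,0,0],"claw":100},{"travel":[0,0,0],"rot":[0,0,0],"claw":100}]'
python3 - <<'E'
from h import *
s=read_camera("side");im=s["image"];cv2.imwrite("pics/s_after.png",im[:,:,::-1])
new=cv2.resize(im[170:245,270:430],None,fx=4,fy=4,interpolation=2)[:,:,::-1]
old=cv2.imread("pics/q1.png")[300:]
a=old[150:250,190:320];b=new[150:250,190:320]
for nm,v in(("old",a),("new",b)):
    g=v.max(2).astype(int); m=(v.min(2)>140); ys,xs=np.nonzero(m); print(nm,ys.min(),ys.max(),xs.max(),m.sum(), ys[xs>45].mean(),xs[ys>60].mean())
ga,gb=[cv2.cvtColor(v,6).astype(np.float32) for v in (a[55:,20:],b[55:,20:])]
print("right end shift(px/4)",cv2.phaseCorrelate(ga,gb))
c,d=[cv2.cvtColor(v[0:300,:],6).astype(np.float32)[150:280,330:470] for v in(old,new)]
print("control",cv2.phaseCorrelate(c,d))
A=cv2.resize(np.hstack([old[60:250,120:320],new[60:250,120:320]]),None,fx=2,fy=2);cv2.imwrite("pics/cmp.png",A)
E
```

```text
clock: 18.7
position: [479.5, 98.3, 159.8]
eef_rot: [[0.035, -0.999, 0.001], [-0.999, -0.035, 0.0], [-0.0, -0.001, -1.0]]
ft_force: [-0.2, -0.1, 0.4]
grip_width: 54.4
finger_force: 0.0
old 0 83 68 2769 53.48080808080808 47.24016282225237
new 0 83 68 2781 53.603621730382294 47.25268817204301
right end shift(px/4) ((0.005915488582409978, 0.47719249063012725), 0.9655766808545148)
control ((-0.0007357999114816494, 0.5014023218916321), 0.9768816535855517)
```

View pics/cmp.png

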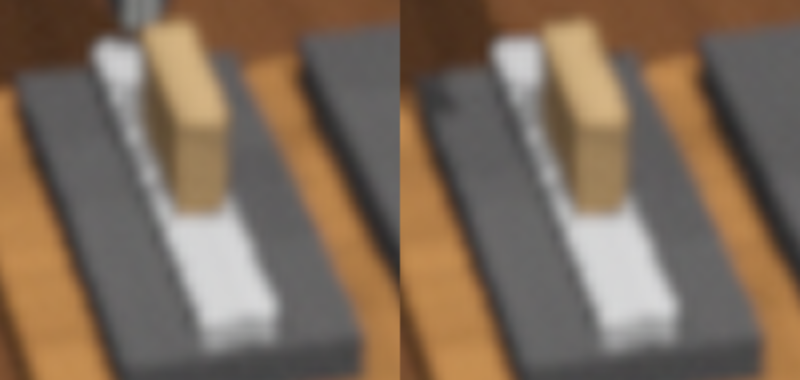

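Both frames are identical, but that also fits a tool tipped right both times. The contact height, about 2.5 mm below the level I expected, hints at wear. I'll press left again and compare pictures while holding.

```bash
python3 -m crank '[{"travel":[-0.06,1,0],"rot":[0,0,0],"claw":0},{"travel":[0,0.95,0],"rot":[0,0,0],"claw":0},{"travel":[0,0,-0.8],"rot":[0,0,0],"claw":0},{"travel":[0,0,-0.8],"rot":[0,0,0],"claw":0},{"travel":[0,0,-0.4],"rot":[0,0,0],"claw":0},{"travel":[0,0,-0.2],"rot":[0,0,0],"claw":0},{"travel":[0,0,0],"rot":[0,0,0],"claw":0},{"travel":[0,0,0],"rot":[0,0,0],"claw":0}]'
python3 -m crank '[{"travel":[0,0,-0.08],"rot":[0,0,0],"claw":0},{"travel":[0,0,0],"rot":[0,0,0],"claw":0}]' | egrep "pos|ft"
```

```text
clock: 19.75
position: [477.6, 174.4, 72.5]
eef_rot: [[0.032, -0.999, 0.001], [-0.999, -0.032, 0.001], [-0.001, -0.001, -1.0]]
ft_force: [-0.8, -0.2, -0.5]
grip_width: -0.3
finger_force: 0.0
position: [477.0, 174.4, 68.7]
ft_force: [0.5, -0.4, 0.2]
```

```bash
python3 -m crank '[{"travel":[0,0,-0.09],"rot":[0,0,0],"claw":0},{"travel":[0,0,0],"rot":[0,0,0],"claw":0}]' | egrep "pos|ft";python3 -m crank '[{"travel":[0,0,-0.03],"rot":[0,0,0],"claw":0},{"travel":[0,0,0],"rot":[0,0,0],"claw":0}]' | egrep "pos|ft"
python3 - <<'E'
from h import *
new=read_camera("side")["image"];old=cv2.imread("pics/s_after.png")[:,:,::-1]
f=lambda v,x0,y0,x1,y1:cv2.cvtColor(np.ascontiguousarray(v[y0:y1,x0:x1]),7).astype(np.float32)
for nm,r in (("right end",(320,213,338,235)),("handle",(317,188,330,214)),("control slab",(350,195,395,235))): print(nm,cv2.phaseCorrelate(f(old,*r),f(new,*r)), np.abs(f(old,*r)-f(new,*r)).mean())
E
```

```text
position: [477.1, 174.5, 64.9]
ft_force: [0.6, 0.3, 0.8]
position: [477.2, 174.5, 64.6]
ft_force: [-1.9, 0.3, 7.4]
right end ((0.22344002148244257, 0.16045641012044243), 1.0755814048979018) 11.020202
handle ((0.5460542835608884, -0.13806165092186973), 0.8767993982927299) 7.9053254
control slab ((0.4824744313538858, 0.07415075672184557), 0.9627615880966186) 2.0172222
```

```bash
python3 - <<'E'
from h import *
new=read_camera("side")["image"];old=cv2.imread("pics/s_after.png")[:,:,::-1]
cv2.imwrite("pics/cmp2.png",np.hstack([cv2.resize(v[180:245,295:345],None,fx=7,fy=7,interpolation=0)[:,:,::-1] for v in (old,new)]))
E
```

```text
(no output)
```

View pics/cmp2.png

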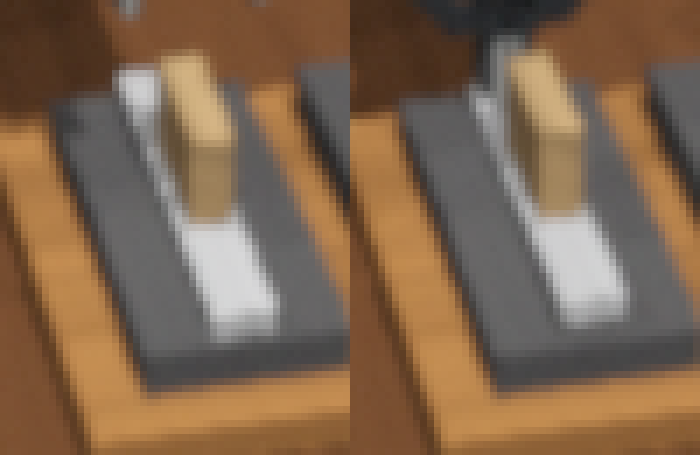

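In the left frame (after the right press) the right end's lower edge is at row 340. In the right frame (left end pressed) it is at row 328. That is about 2 px of rise, roughly 6 mm, so the tool rocks and the near slab is the worn one. I'll move it to the far slab.

```bash
python3 -m crank '[{"travel":[0,0,0.4],"rot":[0,0,0],"claw":0},{"travel":[0,0,0.8],"rot":[0,0,0],"claw":0},{"travel":[0,0,0.9],"rot":[0,0,0],"claw":0},{"travel":[0,0,0.3],"rot":[0,0,0],"claw":50},{"travel":[0.04,-1,0],"rot":[0,0,0],"claw":100},{"travel":[0.03,-0.95,0],"rot":[0,0,0],"claw":100},{"travel":[0,0,0],"rot":[0,0,0],"claw":100},{"travel":[0,0,0],"rot":[0,0,0],"claw":100},{"travel":[0,0,-0.7],"rot":[0,0,0],"claw":100},{"travel":[0,0,-0.7],"rot":[0,0,0],"claw":100},{"travel":[0,0,-0.4],"rot":[0,0,0],"claw":100},{"travel":[0,0,0],"rot":[0,0,0],"claw":100}]'; python3 -m crank '[{"travel":[0,0,0],"rot":[0,0,0],"claw":100}]'
```

```text
clock: 22.1
position: [479.0, 96.7, 86.3]
eef_rot: [[0.033, -0.999, -0.003], [-0.999, -0.033, -0.002], [0.002, 0.003, -1.0]]
ft_force: [0.3, 0.8, -0.1]
grip_width: 85.9
finger_force: 0.0
clock: 22.22
position: [480.3, 97.1, 88.2]
eef_rot: [[0.033, -0.999, 0.001], [-0.999, -0.033, 0.0], [-0.0, -0.001, -1.0]]
ft_force: [0.0, -0.2, -0.2]
grip_width: 85.4
finger_force: 0.0
```

```bash
python3 -m crank '[{"travel":[0,0,-0.28],"rot":[0,0,0],"claw":100},{"travel":[0,0,0],"rot":[0,0,0],"claw":30},{"travel":[0,0,0],"rot":[0,0,0],"claw":0},{"travel":[0,0,0],"rot":[0,0,0],"claw":0},{"travel":[0,0,0],"rot":[0,0,0],"claw":0},{"travel":[0,0,0],"rot":[0,0,0],"claw":0},{"travel":[0,0,0],"rot":[0,0,0],"claw":0}]'; python3 -m crank '[{"travel":[0,0,0.3],"rot":[0,0,0],"claw":0},{"travel":[0,0,0.6],"rot":[0,0,0],"claw":0},{"travel":[0,0,0],"rot":[0,0,0],"claw":0},{"travel":[0.65,0.02,0],"rot":[0,0,0],"claw":0},{"travel":[0.85,0.03,0],"rot":[0,0,0],"claw":0},{"travel":[0.85,0.03,0],"rot":[0,0,0],"claw":0},{"travel":[0.85,0.02,0],"rot":[0.24,0,0],"claw":0},{"travel":[0,0,0],"rot":[0,0,0],"claw":0},{"travel":[0,0,0],"rot":[0,0,0],"claw":0}]'
```

```text
clock: 23.1
position: [480.1, 96.4, 76.8]
eef_rot: [[0.032, -0.999, 0.001], [-0.999, -0.032, 0.0], [-0.0, -0.001, -1.0]]
ft_force: [-0.2, -0.1, 1.9]
grip_width: 21.3
finger_force: 60.0
clock: 24.22
position: [606.3, 99.9, 110.8]
eef_rot: [[0.031, -1.0, -0.004], [-0.999, -0.031, 0.035], [-0.035, 0.003, -0.999]]
ft_force: [0.1, -0.8, -3.5]
grip_width: 21.6
finger_force: 60.0
```

```bash
python3 -m crank '[{"travel":[0.06,0.02,-0.4],"rot":[0,0,0],"claw":0},{"travel":[0,0,-0.37],"rot":[0,0,0],"claw":0},{"travel":[0,0,0],"rot":[0,0,0],"claw":0},{"travel":[0,0,0],"rot":[0,0,0],"claw":0}]'; for i in 1 2 3; do python3 -m crank '[{"travel":[0,0,-0.05],"rot":[0,0,0],"claw":0},{"travel":[0,0,0],"rot":[0,0,0],"claw":0}]' | egrep "pos|ft"; done
```

```text
clock: 24.72
position: [609.5, 101.0, 81.2]
eef_rot: [[0.032, -0.999, -0.002], [-0.999, -0.032, 0.036], [-0.036, 0.0, -0.999]]
ft_force: [-0.6, 0.2, -2.7]
grip_width: 21.3
finger_force: 60.1
position: [610.1, 101.0, 79.9]
ft_force: [0.1, -0.2, -2.5]
position: [610.4, 101.5, 78.7]
ft_force: [-2.8, 2.1, 3.5]
position: [610.8, 102.0, 76.7]
ft_force: [-2.3, 4.2, 4.2]
```

```bash
python3 - <<'E'
from h import *
s=get_state();print(s['ft_force'],s['ft_torque'],s['position'])
im=read_camera("side")["image"]
cv2.imwrite("pics/f1.png",cv2.resize(im[165:245,320:400],None,fx=7,fy=7,interpolation=2)[:,:,::-1])
E
```

```text
[-2.34236987  4.17642858  4.23390512] [ 0.5753444   0.77490981 -0.16582806] [610.84670324 101.97152634  76.73459431]
```

View pics/f1.png

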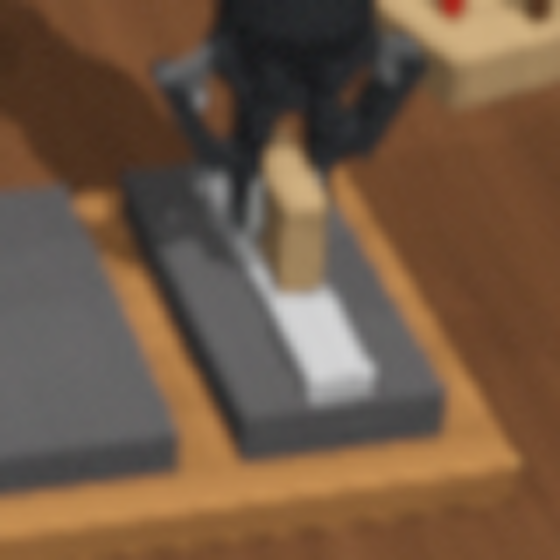

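```bash
python3 -m crank '[{"travel":[0,0,-0.04],"rot":[0,0,0],"claw":0},{"travel":[0,0,0],"rot":[0,0,0],"claw":0}]' | egrep "pos|ft";python3 -c "
from h import *
print(get_state()['ft_torque'])"
```

```text
position: [610.9, 102.0, 76.5]
ft_force: [-4.4, 5.2, 11.9]
[ 0.62946899  1.62410957 -0.20720024]
```

```bash
python3 -m crank '[{"travel":[0,0,0.05],"rot":[0,0,0],"claw":0},{"travel":[0,0,0],"rot":[0,0,0],"claw":0},{"travel":[0,0,0],"rot":[0,0,0],"claw":60},{"travel":[0,0,0],"rot":[0,0,0],"claw":100},{"travel":[0,0,0],"rot":[0,0,0],"claw":100},{"travel":[0,0,0],"rot":[0,0,0],"claw":100},{"travel":[0,0,0],"rot":[0,0,0],"claw":100},{"travel":[0,0,0.5],"rot":[0,0,0],"claw":100},{"travel":[0,0,1],"rot":[0,0,0],"claw":100},{"travel":[0,0,0.7],"rot":[-0.24,0,0],"claw":0},{"travel":[0,0,0],"rot":[0,0,0],"claw":0},{"travel":[0,0,0],"rot":[0,0,0],"claw":0}]'; python3 -c "
from h import *
im=read_camera('side')['image'];cv2.imwrite('pics/far_before.png',im[:,:,::-1])"
```

```text
clock: 27.28
position: [609.5, 101.1, 163.2]
eef_rot: [[0.032, -0.999, -0.002], [-0.999, -0.032, 0.0], [-0.0, 0.002, -1.0]]
ft_force: [-0.6, -0.9, -0.9]
grip_width: 32.4
finger_force: 0.0
```

```bash
python3 -m crank '[{"travel":[-0.06,1,0],"rot":[0,0,0],"claw":0},{"travel":[0,0.95,0],"rot":[0,0,0],"claw":0},{"travel":[0,0,-0.8],"rot":[0,0,0],"claw":0},{"travel":[0,0,-0.8],"rot":[0,0,0],"claw":0},{"travel":[0,0,-0.4],"rot":[0,0,0],"claw":0},{"travel":[0,0,-0.2],"rot":[0,0,0],"claw":0},{"travel":[0,0,0],"rot":[0,0,0],"claw":0},{"travel":[0,0,0],"rot":[0,0,0],"claw":0}]'
python3 -c "
from h import *
t=read_camera('top')
h=cv2.cvtColor(t['image'],cv2.COLOR_RGB2HSV).astype(int);k=mask(t['image'],(255,180,312,226),lambda h,S,v:(S<50)&(v>170));print(cv2.boundingRect(k),rect(t,k,67))
k=mask(t['image'],(225,180,312,226),lambda h,S,v:(S<50)&(v>60)&(v<150));print('slab',cv2.boundingRect(k))"
for i in 1 2; do python3 -m crank '[{"travel":[0,0,-0.04],"rot":[0,0,0],"claw":0},{"travel":[0,0,0],"rot":[0,0,0],"claw":0}]' | egrep "pos|ft"; done
```

```text
clock: 28.32
position: [608.6, 179.4, 77.3]
eef_rot: [[0.032, -0.999, 0.002], [-0.999, -0.032, 0.001], [-0.001, -0.002, -1.0]]
ft_force: [0.6, 1.0, -0.2]
grip_width: -0.1
finger_force: 0.0
(260, 198, 36, 11) [607.3  41.7  29.3 100.9   1.7]
slab (226, 209, 71, 13)
position: [607.8, 179.2, 74.8]
ft_force: [0.7, -0.1, 0.3]
position: [607.7, 179.1, 72.7]
ft_force: [-0.4, 0.4, 0.1]
```

```bash
python3 - <<'E'
from h import *
t=read_camera("top")["image"];s=read_camera("side")["image"]
cv2.imwrite("pics/last.png",np.hstack([cv2.resize(v[y:y+65,x:x+55],None,fx=7,fy=7,interpolation=0)[:,:,::-1] for v,x,y in ((t,250,180),(s,335,180))]))
print(t[200:208,288:302].max(2)); 
E
```

```text
[[254 254 254 254 254 254 240 105 153 238 238 238 242 245]
 [254 254 254 254 254 253 238 108 154 238 237 238 242 245]
 [254 254 254 254 254 253 238 108 154 238 237 238 243 244]
 [254 254 254 254 254 253 240 108 155 238 237 238 243 244]
 [254 254 254 254 254 253 240 104 153 237 238 238 243 244]
 [254 254 254 254 254 253 239 106 154 237 237 238 243 245]
 [254 254 254 254 254 253 239 106 154 238 238 238 243 245]
 [227 229 229 228 229 229 210 108 155 238 237 237 243 244]]
```

View pics/last.png

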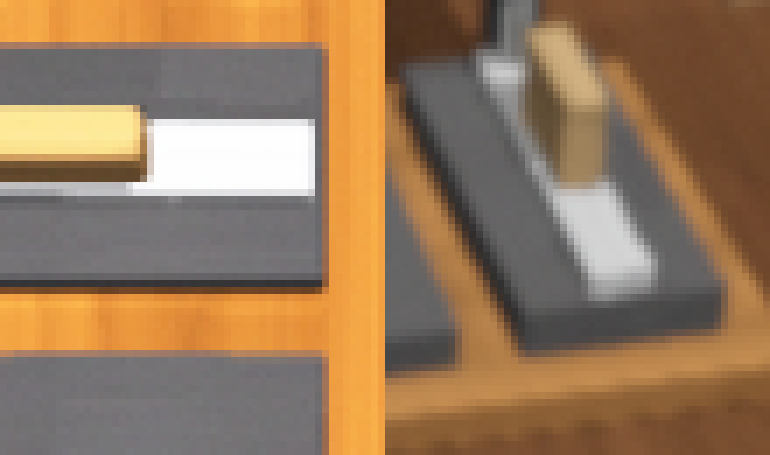

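The blade's right end (crop column 315) is only about 1 px from the slab end (column 325). That puts the blade some 6 mm right of the slab's middle, so I'll regrip and shift it to the left before proving.

```bash
python3 -m crank '[{"travel":[0,0,0.6],"rot":[0,0,0],"claw":0},{"travel":[0,0,0.9],"rot":[0,0,0],"claw":0},{"travel":[0,0,0.7],"rot":[0,0,0],"claw":50},{"travel":[0.03,-1,0],"rot":[0,0,0],"claw":100},{"travel":[0.03,-1,0],"rot":[0,0,0],"claw":100},{"travel":[0,-0.1,0],"rot":[0,0,0],"claw":100},{"travel":[0,0,0],"rot":[0,0,0],"claw":100},{"travel":[0,0,-0.7],"rot":[0,0,0],"claw":100},{"travel":[0,0,-0.7],"rot":[0,0,0],"claw":100},{"travel":[0,0,-0.4],"rot":[0,0,0],"claw":100},{"travel":[0,0,0],"rot":[0,0,0],"claw":100},{"travel":[0,0,0],"rot":[0,0,0],"claw":100}]'
```

```text
clock: 30.48
position: [611.0, 95.7, 89.9]
eef_rot: [[0.033, -0.999, 0.002], [-0.999, -0.033, 0.0], [-0.0, -0.002, -1.0]]
ft_force: [-0.2, 0.4, -0.2]
grip_width: 85.6
finger_force: 0.0
```

```bash
python3 -m crank '[{"travel":[0,0,-0.32],"rot":[0,0,0],"claw":100},{"travel":[0,0,0],"rot":[0,0,0],"claw":30},{"travel":[0,0,0],"rot":[0,0,0],"claw":0},{"travel":[0,0,0],"rot":[0,0,0],"claw":0},{"travel":[0,0,0],"rot":[0,0,0],"claw":0},{"travel":[0,0,0],"rot":[0,0,0],"claw":0},{"travel":[0,0,0],"rot":[0,0,0],"claw":0}]'; python3 -m crank '[{"travel":[0,0,0.2],"rot":[0,0,0],"claw":0},{"travel":[0,0,0],"rot":[0,0,0],"claw":0},{"travel":[-0.02,0.17,0],"rot":[0,0,0],"claw":0},{"travel":[0,0,0],"rot":[0,0,0],"claw":0},{"travel":[0,0,-0.13],"rot":[0,0,0],"claw":0},{"travel":[0,0,0],"rot":[0,0,0],"claw":0}]';python3 -m crank '[{"travel":[0,0,-0.06],"rot":[0,0,0],"claw":0},{"travel":[0,0,0],"rot":[0,0,0],"claw":0}]'
```

```text
clock: 31.35
position: [610.6, 95.2, 76.5]
eef_rot: [[0.032, -0.999, 0.001], [-0.999, -0.032, 0.0], [-0.0, -0.001, -1.0]]
ft_force: [0.0, -0.1, 1.5]
grip_width: 21.3
finger_force: 62.1
clock: 32.1
position: [608.8, 101.7, 78.0]
eef_rot: [[0.032, -0.999, -0.002], [-0.999, -0.032, -0.001], [0.0, 0.002, -1.0]]
ft_force: [0.0, 0.0, -3.3]
grip_width: 21.5
finger_force: 61.6
clock: 32.35
position: [609.5, 101.9, 76.5]
eef_rot: [[0.032, -0.999, 0.0], [-0.999, -0.032, 0.0], [-0.0, -0.0, -1.0]]
ft_force: [-0.6, -0.8, -2.7]
grip_width: 21.2
finger_force: 61.7
```

Nearly touching, so I'll lower it a little more, release and rise.

```bash
python3 -m crank '[{"travel":[0,0,-0.03],"rot":[0,0,0],"claw":0},{"travel":[0,0,0],"rot":[0,0,0],"claw":0}]'|egrep "pos|ft"; python3 -m crank '[{"travel":[0,0,0],"rot":[0,0,0],"claw":60},{"travel":[0,0,0],"rot":[0,0,0],"claw":100},{"travel":[0,0,0],"rot":[0,0,0],"claw":100},{"travel":[0,0,0],"rot":[0,0,0],"claw":100},{"travel":[0,0,0],"rot":[0,0,0],"claw":100},{"travel":[0,0,0.5],"rot":[0,0,0],"claw":100},{"travel":[0,0,1],"rot":[0,0,0],"claw":100},{"travel":[0,0,0.7],"rot":[0,0,0],"claw":0},{"travel":[-0.04,1,0],"rot":[0,0,0],"claw":0},{"travel":[-0.02,0.95,0],"rot":[0,0,0],"claw":0},{"travel":[0,0,0],"rot":[0,0,0],"claw":0},{"travel":[0,0,0],"rot":[0,0,0],"claw":0}]'
python3 - <<'E'
from h import *
t=read_camera("top")["image"];print(t[203,288:302].max(1));im=read_camera('side')['image'];cv2.imwrite('pics/far_before.png',im[:,:,::-1])
E
```

```text
position: [609.5, 101.9, 76.5]
ft_force: [-2.9, -0.0, 5.1]
clock: 34.1
position: [606.7, 179.7, 163.1]
eef_rot: [[0.032, -0.999, -0.001], [-0.999, -0.032, -0.0], [0.0, 0.001, -1.0]]
ft_force: [-0.1, 0.5, -0.0]
grip_width: 0.2
finger_force: 0.0
[253 253 253 247 125 105 105  99 144 231 230 231 237 238]
```

The blade end is now about 10 mm inside the slab end, so it is centred. I'll press left.

```bash
python3 -m crank '[{"travel":[0,0,-0.8],"rot":[0,0,0],"claw":0},{"travel":[0,0,-0.8],"rot":[0,0,0],"claw":0},{"travel":[0,0,-0.4],"rot":[0,0,0],"claw":0},{"travel":[0,0,-0.25],"rot":[0,0,0],"claw":0},{"travel":[0,0,0],"rot":[0,0,0],"claw":0},{"travel":[0,0,0],"rot":[0,0,0],"claw":0}]' |egrep "pos|ft"
for i in 1 2; do python3 -m crank '[{"travel":[0,0,-0.05],"rot":[0,0,0],"claw":0},{"travel":[0,0,0],"rot":[0,0,0],"claw":0}]' | egrep "pos|ft"; done
```

```text
position: [607.8, 180.2, 74.5]
ft_force: [-0.7, -0.2, -0.9]
position: [607.1, 180.1, 71.7]
ft_force: [0.1, 0.6, 0.1]
position: [606.9, 179.9, 69.1]
ft_force: [-0.6, -0.7, 0.3]
```

```bash
for i in 1 2; do python3 -m crank '[{"travel":[0,0,-0.05],"rot":[0,0,0],"claw":0},{"travel":[0,0,0],"rot":[0,0,0],"claw":0}]' | egrep "pos|ft"; done
```

```text
position: [607.1, 180.0, 67.4]
ft_force: [0.5, 0.6, 0.2]
position: [607.1, 180.0, 67.3]
ft_force: [-2.7, -0.5, 9.5]
```

Firm contact at 67.3 mm, exactly the level height, with 9.5 N. Now the right end.

```bash
python3 -m crank '[{"travel":[0,0,0.5],"rot":[0,0,0],"claw":0},{"travel":[0,0,0.9],"rot":[0,0,0],"claw":0},{"travel":[0,0,0.9],"rot":[0,0,0],"claw":0},{"travel":[0.06,-1,0],"rot":[0,0,0],"claw":0},{"travel":[0.06,-1,0],"rot":[0,0,0],"claw":0},{"travel":[0,-1,0],"rot":[0,0,0],"claw":0},{"travel":[0,-0.95,0],"rot":[0,0,0],"claw":0},{"travel":[0,0,0],"rot":[0,0,0],"claw":0},{"travel":[0,0,-0.8],"rot":[0,0,0],"claw":0},{"travel":[0,0,-0.8],"rot":[0,0,0],"claw":0},{"travel":[0,0,-0.4],"rot":[0,0,0],"claw":0},{"travel":[0,0,0],"rot":[0,0,0],"claw":0}]' |egrep "pos|ft"
for i in 1 2; do python3 -m crank '[{"travel":[0,0,-0.05],"rot":[0,0,0],"claw":0},{"travel":[0,0,0],"rot":[0,0,0],"claw":0}]' | egrep "pos|ft"; done
```

```text
position: [611.3, 22.3, 76.3]
ft_force: [1.2, -0.4, 0.3]
position: [612.5, 22.2, 76.4]
ft_force: [-0.7, 0.2, -0.2]
position: [611.8, 21.9, 73.5]
ft_force: [0.6, 0.8, -0.3]
```

```bash
for i in 1 2; do python3 -m crank '[{"travel":[0,0,-0.06],"rot":[0,0,0],"claw":0},{"travel":[0,0,0],"rot":[0,0,0],"claw":0}]' | egrep "pos|ft"; done; python3 -m crank '[{"travel":[0,0,-0.05],"rot":[0,0,0],"claw":0},{"travel":[0,0,0],"rot":[0,0,0],"claw":0}]' | egrep "pos|ft"
```

```text
position: [611.6, 21.9, 70.7]
ft_force: [0.1, 0.2, 0.2]
position: [611.6, 21.9, 68.2]
ft_force: [0.7, -0.1, -0.5]
position: [612.0, 22.0, 67.3]
ft_force: [-1.3, -0.5, 3.8]
```

```bash
python3 -m crank '[{"travel":[0,0,-0.03],"rot":[0,0,0],"claw":0},{"travel":[0,0,0],"rot":[0,0,0],"claw":0},{"travel":[0,0,0],"rot":[0,0,0],"claw":0}]' | egrep "pos|ft|clock"
python3 -m crank '[{"travel":[0,0,0.5],"rot":[0,0,0],"claw":0},{"travel":[0,0,0.9],"rot":[0,0,0],"claw":0},{"travel":[0,0,1],"rot":[0,0,0],"claw":0},{"travel":[0,-0.8,0.5],"rot":[0,0,0],"claw":0},{"travel":[-0.5,-1,0],"rot":[0,0,0],"claw":0},{"travel":[-0.5,-1,0],"rot":[0,0,0],"claw":0},{"travel":[0,0,0],"rot":[0,0,0],"claw":0},{"travel":[0,0,0],"rot":[0,0,0],"claw":0}]' | egrep "pos|ft|clock"
python3 - <<'E'
from h import *
t=read_camera("top");k=mask(t["image"],(215,180,312,226),lambda h,S,v:((S<50)&(v>170))|((h>20)&(h<28)&(S<150)&(v>200)));print(cv2.boundingRect(k),rect(t,k,67));print(t["image"][203,215:232].max(1),t["image"][203,286:300].max(1))
new=read_camera('side')['image'].astype(int);old=cv2.imread('pics/far_before.png')[:,:,::-1].astype(int)
print("right-end change",np.abs(new-old)[205:228,365:390].mean(),"handle",np.abs(new-old)[182:207,359:372].mean())
E
```

```text
clock: 39.08
position: [612.0, 22.0, 67.3]
ft_force: [-2.4, 0.1, 10.9]
clock: 40.08
position: [572.1, -90.0, 181.3]
ft_force: [0.2, 0.6, 0.8]
(219, 181, 50, 46) [603.1 140.4 131.7 142.7   1.7]
[231 115  50  65  96 175 242 243 243 243 242 242 242 232 149 152 175] [190 188 188 187 185 185 183 182 181 181 177 176 174 171]
right-end change 1.4307246376811593 handle 45.915897435897435
```

Both ends held firm at 67.3 mm, with 9.5 N on the left and 10.9 N on the right, and the right end didn't shift in the picture. The far slab is flat and the arm is clear.

```bash
python3 -c "
from rig import *
print(finish_job())"
```

```text
the job is handed in; nothing more can be done
None
```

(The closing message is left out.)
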